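# Roll a tin home in the tin rack with a bench scraper

## Task

Take the bench scraper out of its block and use its blade as a paddle to roll the tin gently up the sloping lane of the tin rack, over the low sill and into the pocket behind it, and press it there lightly against the sprung buffer for a second (spring about half squeezed, never hard against its end). Then put the scraper back in its block and let go. Do not touch the tin with the gripper and leave the other things where they are.

Things in the scene. Friction and masses are not known exactly. Their poses are not given: they have to be found in the camera images.
- rack: Low wooden tin rack fixed on the worktop, 93 x 400 mm, origin at the centre of its underside. Its lane runs along its own y axis and rises towards +y at 2.5 degrees; rails 77 mm apart inside, 12 mm above the lane floor, 8 mm thick. A tin left short of the sill rolls back to the low (-y) end. Pushing the tin takes under 1 N on the lane and on the sill's ramp.
- lane_mid (a point): Point on the lane floor at the rack's middle, 24 mm above the rack's underside. Axes as the rack's. In the upper half an aluminium end piece is clamped on the rails, at a different place each time and not measured: the crest of its sill lies 20 to 100 mm uphill (+y) of this point. The sill is a ramp, 30 mm long, up to a rounded crest 5 mm above the lane floor.
- lane_top (a point): Point on the lane floor at the rack's high end, 200 mm uphill of the middle. Below it, in the end piece, is the pocket behind the sill's crest; a tin in it leans on the sill, axis 16 mm past the crest. A round black buffer on a spring (500 N/m) has its face 48 mm past the crest, about 3 mm behind the tin; it gives way 18 mm (9 N), then is rigid.
- lane_low (a point): Point on the lane floor at the rack's low end, 200 mm downhill of the middle. A stop across the lane, 9 mm high, from 2 to 15 mm uphill of this point, holds the waiting tin; the tin overhangs it, so the blade reaches the tin's back above the stop.
- tin_center (a point): Centre of the food tin with a tomato label, a cylinder of 57 mm diameter and 72 mm length, about 0.18 kg, smooth (friction about 0.3), lying on its side across the lane, so that it rolls along the lane. Its centre is 29 mm above the lane floor. The orientation turns as it rolls.
- scraper_grip (a point): Centre of the wooden handle of the bench scraper; x along the handle, y normal to the blade, z up. The handle is a bar 84 mm long (x), 22 mm thick (y), 30 mm high (z). Below it hangs a flat steel blade, 64 mm wide (x, narrower than the lane), 3 mm thick (y), in the middle of the thickness; its lower edge is 95 mm below this point. About 0.14 kg. It stands blade down, loosely, in the slot of its block.
- slot (a point): Centre of the slot's mouth on top of the dark wooden scraper block (110 x 56 x 45 mm, fixed, top at 45 mm). The slot is 70 mm long (x) and 9 mm wide (y), 38 mm deep; the scraper stands on its floor with the handle's centre 57 mm above the block's top.
- spice: Glass spice jar with black cap, 44 mm diameter, 96 mm high, standing behind the rack; origin at its underside. Leave alone.
- corn: Squat green and gold food tin, 75 mm diameter, 58 mm high, standing behind; origin at its underside. Leave alone.
- cup: White espresso cup, 62 x 88 x 50 mm, at the left of the rack; origin at its underside. Leave alone.
- salt: Salt shaker with grey top, 44 mm diameter, 90 mm high, at the left of the rack; origin at its underside. Leave alone.
- tin: The same food tin; origin at the centre of its flat bottom, 36 mm from the tin's centre, z along the tin's axis.
- scraper: The same bench scraper; origin at the middle of the blade's lower edge.
There are look-alikes about, which are no part of the job. Of the things that look like the scraper, the smallest one is meant.

How it is judged:
On the way, in this order (a step that is already met when the one before it is completed fails the run):
1. the scraper is lifted clear of its block (z of scraper_grip in the frame of slot above 0.1 m and distance of tin_center from where it was at the start of the episode below 0.02 m), for 0.1 s.
2. the scraper's blade presses the tin, in the upper half of the lane, with at least 3 N for half a second (contact force between scraper and tin above 3 N and y of tin_center in the frame of rack above 0.026 m), for 0.5 s.
At the end, for the whole second after the job is handed in: The tin lies at rest in the pocket behind the sill (centred across the lane within 8 mm, square within 0.12 rad), and the scraper stands at rest in its slot, blade down to the floor of it (handle within 20 mm of the slot, under 65 mm above the block, tilt under 0.3 rad) (y of tin_center in the frame of rack above 0.028 m and z of tin_center in the frame of rack below 0.066 m and x of tin_center in the frame of rack between -0.008 and 0.008 m and angle between the z axis of tin and the x axis of rack, either way round below 0.12 rad and linear speed of each of tin, scraper below 0.02 m/s and horizontal distance between scraper_grip and slot below 0.02 m and z of scraper_grip in the frame of slot below 0.065 m and angle between scraper's own z axis and vertical below 0.3 rad); the robot touches nothing.
It fails at once if the scraper pushes the tin with more than 14 N (contact force between scraper and tin above 14 N).
It fails at once if the gripper or arm touches the tin (contact force between any of the fingers, the arm and tin above 0.5 N).
It fails at once if the tin is flung along or runs away (faster than 0.5 m/s) (linear speed of tin above 0.5 m/s).
It fails at once if the tin is lifted out of the lane (z of tin_center in the frame of rack above 0.09 m).
It fails at once if a bystander is moved by more than 20 mm (distance of any of spice, corn, cup, salt from where it was at the start of the episode above 0.02 m).
It also fails if it takes over 64 s, if anything falls off the work surface, if the arm or the gripper's body presses on something with over 40 N, if the wrist force passes 120 N, or if a joint passes its speed limit or range.

## Robot

A 6-joint arm with a two-finger parallel gripper is mounted at the origin on a cart in front of the work surface, level with it; the furniture and walls round the work are solid. World frame = base frame: x ahead of the robot, y to its left, z up, the work surface at z = 0. Lengths are in m, angles in rad, forces in N, time in s.
With the tool pointing down it reaches from about 0.35 to 0.975 m from the base axis. Payload 4.9 kg.
Tool frame: the origin (TCP) lies on the centre line of the jaws, within the pads' length; the fingertips stand manip.tcp_to_tips ahead of it and the grasp point (between the pads) lies 11 mm behind it (manip.tcp_to_tips is the distance from the TCP to the fingertips, in m); x points along the fingers, y is the direction in which the jaws open and shut, and the axes are right-handed (so a half turn about x gives the same grasp; the last joint's range is limited). The gripper opens to 85 mm and grips with 20 to 120 N. Pads are 22 mm wide; open, the fingers measure 114 mm over their backs; the gripper's body (76 mm by 85 mm) begins 54 mm behind the grasp point. The pads swing forward as they close: fully open they stand 13 mm farther back than shut.
Start: joints at [-1.432, 0.053, 1.613, -0, 1.476, -0.119], TCP at [0.159, -0.604, 0.218] pointing down, gripper open.
Joint ranges: [-3.01, 3.01], [-1.01, 2.22], [0.06, 2.58], [-1.02, 4.17], [0.09, 2.62], [-3.14, 3.14]. Speed limits (rad/s): [2.57, 2.57, 3.14, 3.14, 3.14, 3.14].

## Interface

Orientations are given as a unit quaternion [w, x, y, z].
In Python, from plant import status, imaging, workorder, manip gives the robot as it stands.
- The arm moves only by the tool carry_out, never from a script. Its argument "moves" is one flat list of numbers, 5 for each row, row after row: the opening, from 0 (shut) to 1 (fully open), then the shift along the tool's x, y, z in cm, then the turn about the tool's x in rad. In form: [claw, tx, ty, tz, twist, claw, tx, ty, tz, twist, ...]. A call has 1 to 12 rows; each row is the pose to reach, as a shift and turn from the pose commanded when the call began, along the tool's axes at that moment; what a row does not reach only later rows make up. A row lasts 1/12 s, in which the tool goes at most 41.7 mm and 7.16 degrees, less where a joint would pass 70% of its speed; a pose out of reach is approached as far as the arm can. A call with a gripper value outside its range is refused whole. The fingers move at their own pace and stop on an object; the grip force is fixed at half the most. Time passes only in rows, so rows that repeat a pose let the fingers close. It gives the time, the measured TCP pose, the force and the opening at its end, in the units of the state.
- status.state(): the state, without advancing time (a new reading comes with each control period).
- imaging.grab_frame(name): name is "scene" or "top" or "wrist"; returns the picture (400x640x3 uint8, red, green, blue); there is no depth.
- imaging.camera_info(name): a dict with "K" (3x3 intrinsics, pixels), "R" (3x3) and "t" (3): a world point X has camera coordinates R X + t. Camera axes: x right, y down, z forward; pixel columns grow to the right and rows downward; lengths in m; the calibration is good to about 2 mm. A picture is of the moment at which its call begins: read the wrist's pose just before it. camera_info takes no time and is no camera call; for the wrist camera it gives the pose at the moment of the call.
- workorder.job_done(): hands the job in, once; it reports no verdict.
The state is a dict: "time": time; "joint_pos": joint angles; "joint_vel": joint speeds; "joint_efforts": joint torques, N m; "tool_pos": TCP position; "tool_rot": TCP orientation; "contact_force": force on the tool from outside, world axes, zero at the start; "ft_torque": the same for the moment, N m; "gripper_width": opening from 0.0 (shut) to 1.0 (fully open).
Only numpy, scipy, OpenCV 4.12 (cv2) and the standard library are available. Lean on these libraries where they do the work, as an engineer would, in place of code of your own. Each camera call takes 0.05 s, during which the arm holds its last target.

## Working session

There is one attempt and no reset: what is moved stays moved. The work goes in short steps, Python scripts to look and compute and a tool call to move; the robot and the scene stay as the last step left them, time stands still between calls to the robot, and variables do not carry over. Pictures are saved under pics/ and viewed, and the job is handed in when it is done.

Besides the shell and the picture viewer there is one more tool, called after "Emit:" as name(argument=value, ...) on one line, values as JSON. carry_out: Moves the arm, as the interface text tells. Its arguments: {"type":"object","properties":{"moves":{"type":"array","items":{"type":"number"}}},"required":["moves"]}

```bash
mkdir -p pics; ls; python3 - <<'E'
from plant import status, imaging, workorder, manip
import cv2,numpy as np
np.set_printoptions(precision=4,suppress=True)
s=status.state();print(s); print(manip.tcp_to_tips, [a for a in dir(manip) if a[0]!='_'])
for n in ["scene","top","wrist"]:
    c=imaging.camera_info(n);print(n,c)
    im=imaging.grab_frame(n);cv2.imwrite(f"pics/{n}0.png",im[:,:,::-1])
E
```

```text
pics
{'time': 0.0, 'joint_pos': array([-1.432 ,  0.0534,  1.6143,  0.    ,  1.476 , -0.119 ]), 'joint_vel': array([ 0.0014,  0.001 , -0.0002, -0.0001,  0.0018,  0.0007]), 'joint_efforts': array([ -0.0008, -39.3681, -37.0178,  -0.0001,   0.0071,  -0.    ]), 'tool_pos': array([ 0.1593, -0.6037,  0.2168]), 'tool_rot': array([ 0.0902,  0.7012,  0.0916, -0.7012]), 'contact_force': array([ 0.2361, -0.7391, -0.2234]), 'ft_torque': array([ 0.0023,  0.0218, -0.0123]), 'gripper_width': 0.9999606862095323}
0.008 ['IKError', 'tcp_to_tips']
scene {'K': array([[518.845 ,   0.    , 320.2213],
       [  0.    , 518.845 , 203.9008],
       [  0.    ,   0.    ,   1.    ]]), 'R': array([[-0.9008, -0.4343,  0.006 ],
       [-0.2354,  0.4766, -0.847 ],
       [ 0.365 , -0.7643, -0.5316]]), 't': array([0.4028, 0.2873, 1.5295])}
top {'K': array([[495.2887,   0.    , 327.9711],
       [  0.    , 495.2887, 198.0566],
       [  0.    ,   0.    ,   1.    ]]), 'R': array([[-0.27  , -0.9629, -0.0032],
       [-0.8514,  0.2403, -0.4661],
       [ 0.4496, -0.1231, -0.8847]]), 't': array([0.0093, 0.5317, 1.7939])}
wrist {'K': array([[348.8599,   0.    , 315.256 ],
       [  0.    , 348.8599, 196.0957],
       [  0.    ,   0.    ,   1.    ]]), 'R': array([[ 0.2548, -0.967 , -0.0016],
       [-0.9295, -0.2454,  0.2754],
       [-0.2667, -0.0687, -0.9613]]), 't': array([-0.6233, -0.0353,  0.3788])}
```

View pics/scene0.png

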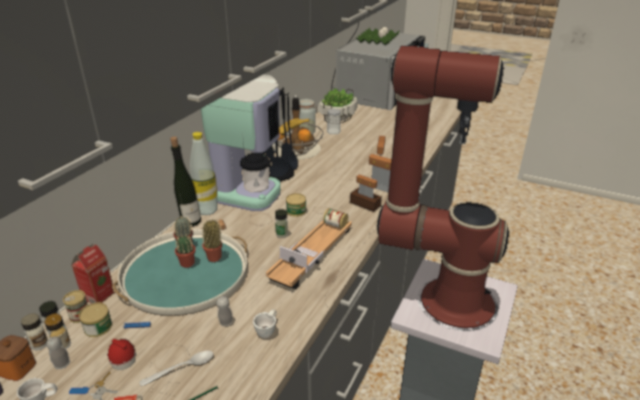

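View pics/top0.png

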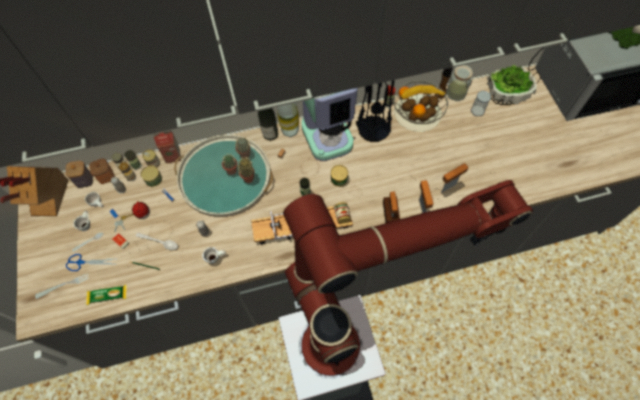

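View pics/wrist0.png

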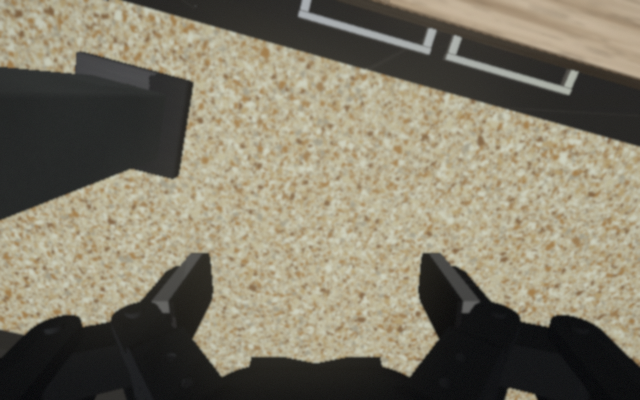

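```bash
python3 - <<'E'
import cv2
a=cv2.imread('pics/top0.png')[150:270,190:500]
b=cv2.imread('pics/scene0.png')[120:350,190:420]
cv2.imwrite('pics/top0c.png',cv2.resize(a,None,fx=2.58,fy=2.58,interpolation=cv2.INTER_CUBIC))
cv2.imwrite('pics/scene0c.png',cv2.resize(b,None,fx=2.6,fy=2.6,interpolation=cv2.INTER_CUBIC))
E
```

```text
(no output)
```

View pics/top0c.png

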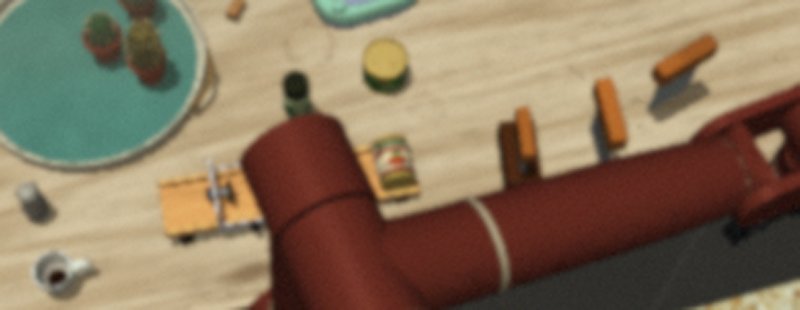

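View pics/scene0c.png

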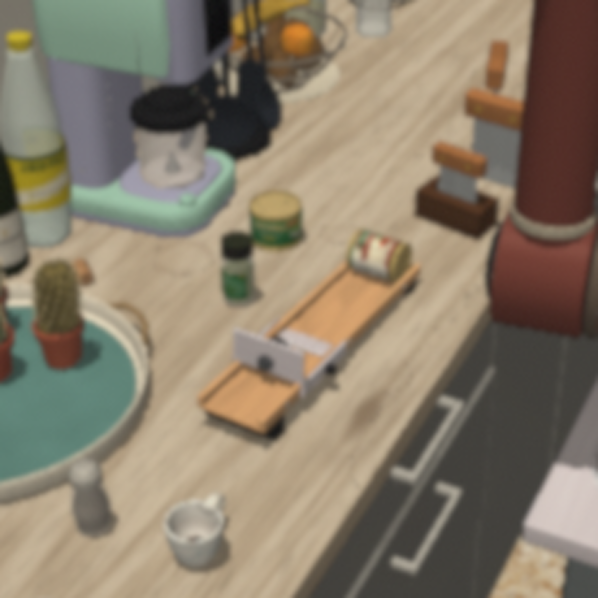

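```bash
cat > h.py <<'E'
import numpy as np, cv2
from scipy.spatial.transform import Rotation as Ro
from plant import status, imaging, workorder, manip
np.set_printoptions(precision=4,suppress=True)
def R_tool(s=None):
    s=s or status.state(); q=s['tool_rot']; return Ro.from_quat([q[1],q[2],q[3],q[0]]).as_matrix()
def proj(c,X):
    X=np.atleast_2d(X); p=(c['R']@X.T).T+c['t']; u=(c['K']@p.T).T; return u[:,:2]/u[:,2:]
def ray(c,px):
    d=c['R'].T@np.linalg.solve(c['K'],[px[0],px[1],1.]); o=-c['R'].T@c['t']; return o,d
def onz(c,px,z):
    o,d=ray(c,px); return o+d*(z-o[2])/d[2]
def tri(obs):
    A=np.zeros((3,3));b=np.zeros(3)
    for c,px in obs:
        o,d=ray(c,px); d=d/np.linalg.norm(d); M=np.eye(3)-np.outer(d,d); A+=M;b+=M@o
    X=np.linalg.solve(A,b); return X,[proj(c,X)[0]-px for c,px in obs]
def snap(n,name):
    c=imaging.camera_info(n); im=imaging.grab_frame(n)[:,:,::-1].copy(); cv2.imwrite(f'pics/{name}.png',im); np.savez(f'pics/{name}.npz',**c); return c,im
def crop(name,x0,y0,x1,y1,f,out):
    a=cv2.imread(f'pics/{name}.png')[y0:y1,x0:x1]; cv2.imwrite(f'pics/{out}.png',cv2.resize(a,None,fx=f,fy=f,interpolation=cv2.INTER_CUBIC))
def cam(name): 
    d=np.load(f'pics/{name}.npz'); return {k:d[k] for k in d}
E
python3 - <<'E'
from h import *
S=imaging.camera_info('scene');T=imaging.camera_info('top')
print(R_tool())
s=lambda x,y:np.array([x/2.6+190,y/2.6+120]); t=lambda x,y:np.array([x/2.58+190,y/2.58+150])
print('handle',tri([(S,s(458,160)),(T,t(527,133))]))
print('block by z', onz(S,s(456,205),.045))
print('tin',tri([(S,s(380,256)),(T,t(396,160))]))
for n,p in dict(rackNearLeft=(270,425),rackFarLeft=(205,395),right=(418,268),farR=(352,255)).items(): print(n,onz(S,s(*p),.036))
print('plate L',onz(S,s(235,335),.07),onz(S,s(308,365),.07))
for n,p in dict(l1=(160,180),l2=(167,237),r=(418,190)).items(): print(n,onz(T,t(*p),.036))
for n,p,z in [('corn',(276,200),.058),('spice',(237,240),.096),('salt',(86,470),.09),('cup',(192,515),.05)]: print(n,onz(S,s(*p),z))
E
```

```text
[[-0.0002  0.255  -0.9669]
 [ 0.0016 -0.9669 -0.255 ]
 [-1.     -0.0016 -0.0002]]
handle (array([ 0.4451, -0.3877,  0.0963]), [array([-0.1898, -0.1101]), array([0.0711, 0.1948])])
block by z [ 0.4297 -0.35    0.045 ]
tin (array([ 0.4797, -0.191 ,  0.0394]), [array([-0.6725, -0.4005]), array([0.2341, 0.6428])])
rackNearLeft [0.4485 0.1777 0.036 ]
rackFarLeft [0.5421 0.1643 0.036 ]
right [ 0.421  -0.1905  0.036 ]
farR [ 0.5138 -0.1798  0.036 ]
plate L [0.5447 0.0861 0.07  ] [0.4396 0.099  0.07  ]
l1 [0.5508 0.1718 0.036 ]
l2 [0.4538 0.1808 0.036 ]
r [ 0.4255 -0.2095  0.036 ]
corn [ 0.6567 -0.2293  0.058 ]
spice [ 0.6252 -0.0637  0.096 ]
salt [0.5555 0.3781 0.09  ]
cup [0.4464 0.3517 0.05  ]
```

Emit:
carry_out(moves=[1,-4,0,0,0,1,-8,-3,-3.5,0.1,1,-12,-6,-7,0.2,1,-13,-9,-10.5,0.3,1,-13,-12,-14,0.3,1,-13,-14.5,-17,0.3,1,-13,-17,-20.5,0.3,1,-13,-19.5,-24,0.3,1,-13,-22,-27,0.3,1,-13,-23.4,-29,0.3,1,-13,-23.4,-29,0.3,1,-13,-23.4,-29,0.3])

```text
time: 1.15
tool_pos: [0.3822, -0.3007, 0.3481]
tool_rot: [-0.013, 0.707, -0.012, -0.707]
contact_force: [-0.4, -0.5, -0.1]
gripper_width: 1.002
```

```bash
python3 - <<'E'
from h import *
snap('wrist','w1'); snap('top','t1'); snap('scene','s1')
s=status.state();print(s['tool_pos'],s['time'],R_tool(s))
E
```

```text
[ 0.3799 -0.3042  0.3477] 1.3 [[-0.0006 -0.0418 -0.9991]
 [-0.0001 -0.9991  0.0418]
 [-1.      0.0001  0.0006]]
```

View pics/w1.png

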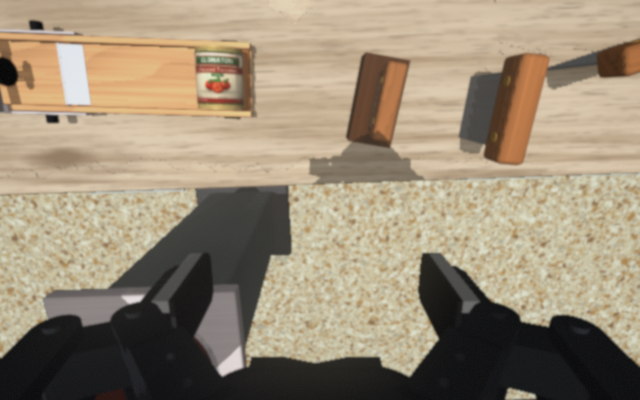

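View pics/t1.png

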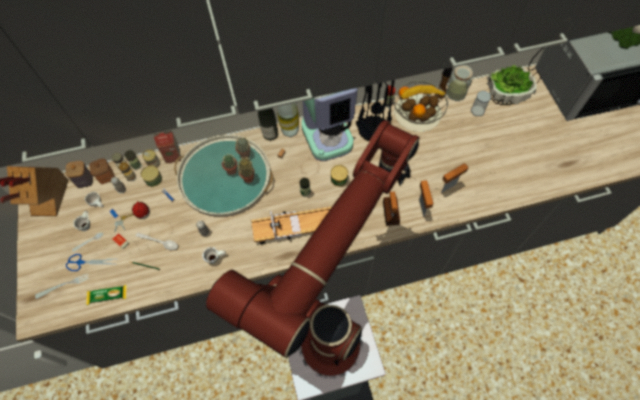

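```bash
python3 - <<'E'
from h import *
crop('w1',330,30,640,190,2.58,'w1c'); crop('s1',330,110,430,230,5,'s1c')
E
```

```text
(no output)
```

View pics/w1c.png

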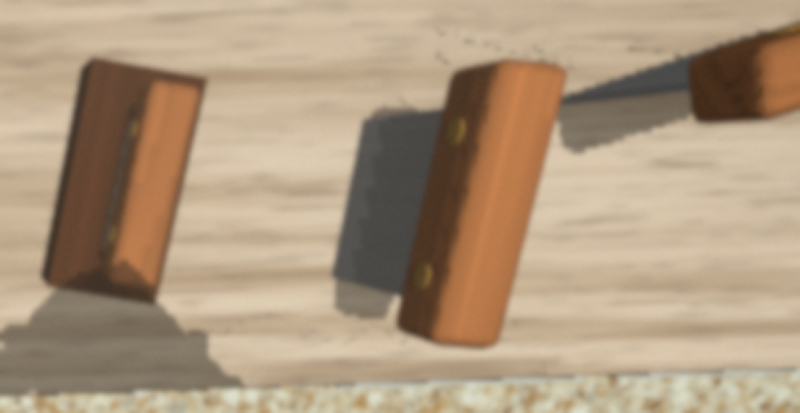

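View pics/s1c.png

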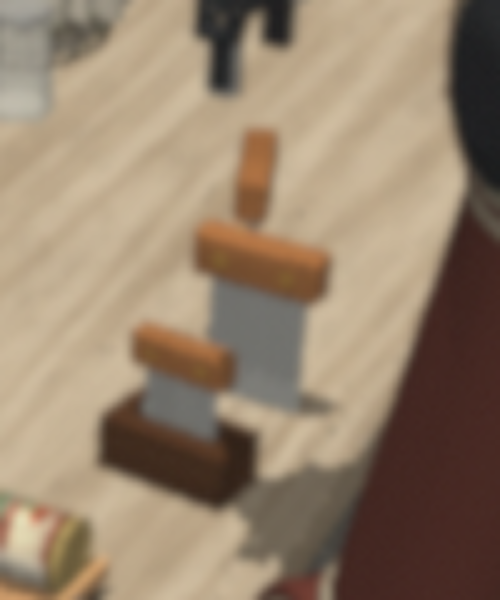

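```bash
python3 - <<'E'
from h import *
c=cam('w1'); w=lambda x,y:np.array([x/2.58+330,y/2.58+30])
P=[onz(c,w(*p),.045) for p in [(92,62),(205,80),(155,302),(45,278)]]
for p in P: print(p)
print(np.mean(P,0), [np.linalg.norm(P[i]-P[(i+1)%4]) for i in range(4)])
H=[onz(c,w(*p),.117) for p in [(152,80),(205,82),(158,300)]]
for p in H: print(p)
for a in [(20,0)]: pass
print(proj(c,[[.38,-.304,.35]]))
E
```

```text
[ 0.4998 -0.3658  0.045 ]
[ 0.4898 -0.4198  0.045 ]
[ 0.3845 -0.3983  0.045 ]
[ 0.3987 -0.3424  0.045 ]
[ 0.4432 -0.3816  0.045 ] [np.float64(0.054864286755649354), np.float64(0.1074596313575546), np.float64(0.05768519293231591), np.float64(0.10377269419661692)]
[ 0.4847 -0.3801  0.117 ]
[ 0.4831 -0.4014  0.117 ]
[ 0.3959 -0.3846  0.117 ]
[[323.7793 251.8624]]
```

Emit:
carry_out(moves=[1,0,-3.5,-0.4,0,1,0,-7,-0.8,0,1,0,-10.5,-1.2,0,1,0,-14,-1.6,0,1,0,-17.5,-2,0,1,0,-21,-2.4,0,1,0,-24.5,-2.7,0,1,0,-27.5,-2.7,0,1,0,-30,-2.7,0,1,0,-30,-2.7,0,1,0,-30,-2.7,0])

```text
time: 2.22
tool_pos: [0.4197, -0.0058, 0.3479]
tool_rot: [0.015, -0.707, 0.015, 0.707]
contact_force: [-0.3, -0.2, 0.0]
gripper_width: 1.006
```

```bash
python3 - <<'E'
from h import *
snap('wrist','w2'); snap('top','t2')
s=status.state();print(s['tool_pos'],s['time'],R_tool(s))
crop('w2',0,20,640,240,1.25,'w2c')
E
```

```text
[ 0.4198 -0.0068  0.3478] 2.3167 [[-0.0005 -0.0442 -0.999 ]
 [-0.0005 -0.999   0.0442]
 [-1.      0.0005  0.0005]]
```

View pics/w2.png

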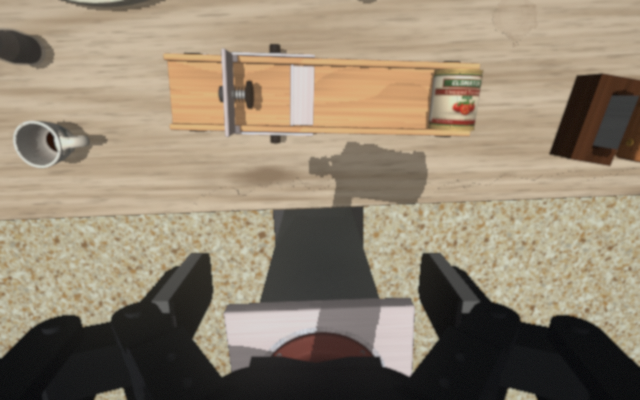

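```bash
python3 - <<'E'
from h import *
crop('w2',155,35,355,150,4,'w2a');crop('w2',400,35,500,150,5,'w2b')
E
```

```text
(no output)
```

View pics/w2a.png

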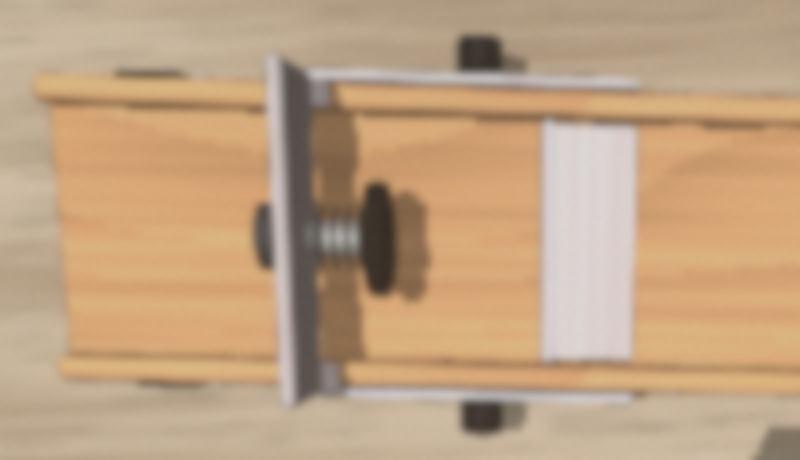

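View pics/w2b.png

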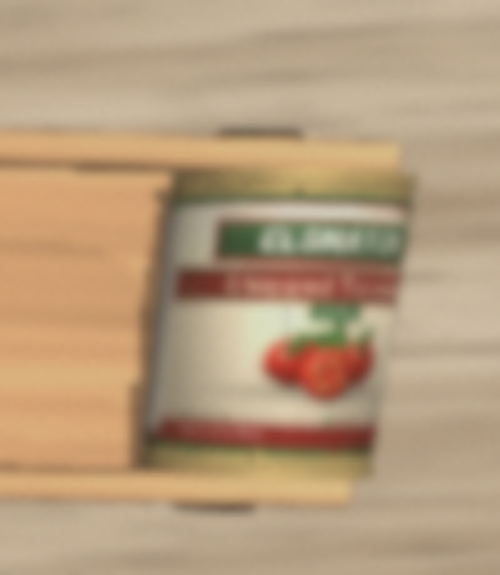

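```bash
cat >> h.py <<'E'
def rack2w(p,P):
    x,y,a=p; P=np.atleast_2d(P); c,s=np.cos(a),np.sin(a)
    return np.c_[x+c*P[:,0]-s*P[:,1], y+s*P[:,0]+c*P[:,1], P[:,2]]
def w2rack(p,W):
    x,y,a=p; W=np.atleast_2d(W); d=W[:,:2]-[x,y]; c,s=np.cos(a),np.sin(a)
    return np.c_[c*d[:,0]+s*d[:,1], -s*d[:,0]+c*d[:,1], W[:,2]]
E
python3 - <<'E'
from h import *
from scipy.optimize import least_squares
c=cam('w2'); a=lambda x,y:np.array([x/4+155,y/4+35]); b=lambda x,y:np.array([x/5+400,y/5+35])
M=np.array([[.0465,.2,.0447],[-.0465,.2,.0447],[.0465,-.2,.0273],[-.0465,-.2,.0273]])
px=np.array([a(35,76),a(60,378),b(400,145),b(350,503)])
r=least_squares(lambda p:(proj(c,rack2w(p,M))-px).ravel(),[.485,-.01,-.07])
print(r.x,r.fun.reshape(-1,2))
p=r.x
def onlane(px,h):  # h above lane floor
    z=.024+h
    for _ in range(10):
        W=onz(c,px,z); R=w2rack(p,W)[0]; z=.024+h+R[1]*np.tan(np.radians(2.5))
    return R
print('sill up edge',onlane(a(543,240),.005),onlane(a(541,122),.005),onlane(a(543,358),.005))
print('sill low edge',onlane(a(633,240),.0))
print('buffer',onlane(a(395,240),.0285))
print('lane floor end',onlane(a(52,105),0))
print('tin left edge', onlane(b(160,300),.0285)); print('tin corners', [onlane(b(*q),.0285)[:2] for q in [(172,172),(140,470)]],[onlane(b(*q),.0285)[:2] for q in [(413,172),(370,478)]])
np.save('rack.npy',p)
E
```

```text
[ 0.4879 -0.0198 -0.0668] [[-1.2043 -0.5753]
 [-0.5975  0.8207]
 [ 1.3022 -0.5902]
 [ 0.5799  0.9579]]
sill up edge [0.0015 0.0437 0.0309] [0.0376 0.0445 0.0309] [-0.0362  0.0434  0.0309]
sill low edge [0.0023 0.0144 0.0246]
buffer [0.0003 0.0875 0.0563]
lane floor end [0.0386 0.1989 0.0327]
tin left edge [ 0.0059 -0.1352  0.0466]
tin corners [array([ 0.0363, -0.1346]), array([-0.0363, -0.135 ])] [array([ 0.038 , -0.1953]), array([-0.0371, -0.1959])]
```

Emit:
carry_out(moves=[1,0,3,0,0,1,0,6.5,0,0,1,1,10,0,0.05,1,2,14,0,0.1,1,3,18,0,0.15,1,4.5,22,0,0.15,1,6,26,0,0.15,1,7.5,30,0,0.15,1,9,33.5,0.2,0.15,1,9.8,36,0.3,0.15,1,9.8,37.5,0.3,0.15,1,9.8,37.5,0.3,0.15])

```text
time: 3.32
tool_pos: [0.399, -0.3833, 0.249]
tool_rot: [0.07, -0.703, 0.069, 0.704]
contact_force: [0.1, 0.1, 1.0]
gripper_width: 0.998
```

```bash
python3 - <<'E'
from h import *
snap('wrist','w3')
s=status.state();print(s['tool_pos'],s['time'],R_tool(s))
E
```

```text
[ 0.3999 -0.3818  0.25  ] 3.3667 [[-0.0004 -0.1947 -0.9809]
 [ 0.0009 -0.9809  0.1947]
 [-1.     -0.0008  0.0006]]
```

View pics/w3.png

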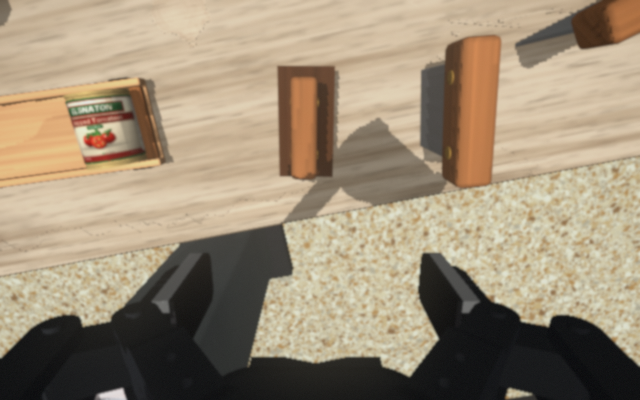

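```bash
python3 - <<'E'
from h import *
crop('w3',260,55,350,190,4.4,'w3a')
E
```

```text
(no output)
```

View pics/w3a.png

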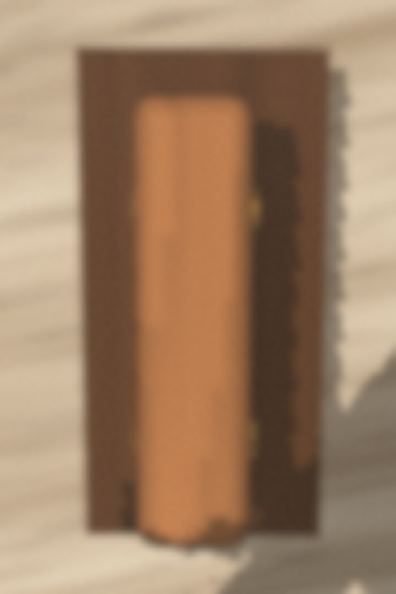

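```bash
python3 - <<'E'
from h import *
from scipy.optimize import least_squares
c=cam('w3'); a=lambda q:np.array([q[0]/4.4+260,q[1]/4.4+55])
B=np.array([a(q) for q in [(80,52),(328,52),(318,534),(88,534)]])
H=np.array([a(q) for q in [(136,97),(250,97),(246,535),(140,535)]])
def f(p,hx,hy,z,px):
    M=np.array([[hx,hy,z],[hx,-hy,z],[-hx,-hy,z],[-hx,hy,z]]); return (proj(c,rack2w(p,M))-px).ravel()
r=least_squares(lambda p:f(p,.055,.028,.045,B),[.443,-.38,-.2]);print('block',r.x,r.fun)
r=least_squares(lambda p:f(p,.042,.011,.117,H),[.443,-.38,-.2]);print('handle',r.x,r.fun)
E
```

```text
block [ 0.4425 -0.3817 -0.2052] [-0.8064 -0.7612  0.6055 -0.3155  0.4694  0.8609 -0.2506  0.4711]
handle [ 0.4439 -0.3819 -0.2067] [-1.1543 -2.5611  1.1364 -2.2976  0.9514  3.0028 -0.9333  2.7723]
```

Emit:
carry_out(moves=[1,0,-0.4,-2,0.01,1,0,-0.8,-4.2,0.01,1,3,-0.8,-4.2,0.01,1,6,-0.8,-4.2,0.01,1,9,-0.8,-4.2,0.01,1,12,-0.8,-4.2,0.01,1,14.5,-0.8,-4.2,0.01,1,15.9,-0.8,-4.2,0.01,1,15.9,-0.8,-4.2,0.01,1,15.9,-0.8,-4.2,0.01])

```text
time: 4.2
tool_pos: [0.4441, -0.3799, 0.0919]
tool_rot: [-0.071, 0.704, -0.071, -0.703]
contact_force: [0.3, 0.5, -0.3]
gripper_width: 1.0
```

```bash
python3 - <<'E'
from h import *
snap('wrist','w4')
s=status.state();print(s['tool_pos'],s['time'],s['contact_force'],R_tool(s))
E
```

```text
[ 0.4447 -0.3809  0.0933] 4.25 [ 0.4128 -0.0443 -0.0929] [[ 0.0022 -0.2004 -0.9797]
 [-0.0022 -0.9797  0.2004]
 [-1.      0.0017 -0.0026]]
```

View pics/w4.png

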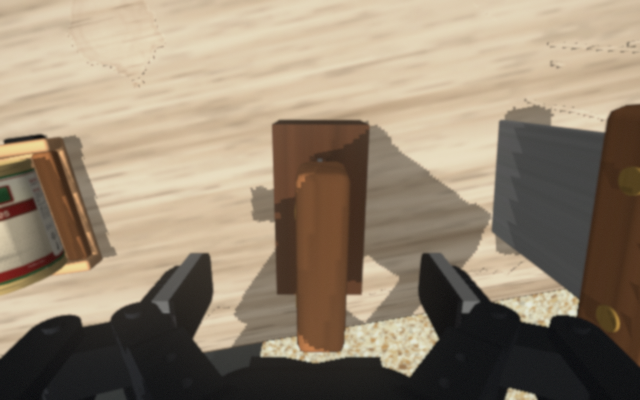

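Emit:
carry_out(moves=[0,0,0,0,0,0,0,0,0,0,0,0,0,0,0,0,0,0,0,0,0,0,0,0,0,0,0,0,0,0,0,0,0,0,0,0,0,0,0,0])

```text
time: 4.92
tool_pos: [0.4441, -0.3808, 0.0918]
tool_rot: [-0.071, 0.704, -0.072, -0.703]
contact_force: [0.0, -0.7, 4.2]
gripper_width: 0.237
```

```bash
python3 - <<'E'
from h import *
snap('wrist','w5')
s=status.state();print(s['tool_pos'],s['time'],s['contact_force'],s['ft_torque'],s['gripper_width'])
E
```

```text
[ 0.4441 -0.3808  0.0918] 4.9667 [0.2482 0.0781 4.8259] [-0.0673 -0.0074 -0.0509] 0.23797142066522725
```

View pics/w5.png

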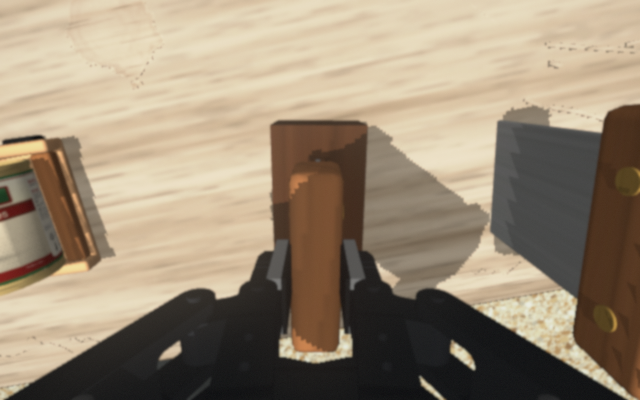

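Emit:
carry_out(moves=[0,-1,0,0,0,0,-2,0,0,0,0,-3.5,0,0,0,0,-5,0,0,0,0,-7,0,0,0,0,-9,0,0,0,0,-11,0,0,0,0,-12,0,0,0,0,-12,0,0,0,0,-12,0,0,0])

```text
time: 5.8
tool_pos: [0.4437, -0.3803, 0.2113]
tool_rot: [-0.071, 0.704, -0.072, -0.703]
contact_force: [0.2, -0.7, -1.4]
gripper_width: 0.237
```

```bash
python3 - <<'E'
from h import *
snap('wrist','w6'); snap('scene','s6')
s=status.state();print(s['tool_pos'],s['time'],s['contact_force'],s['ft_torque'],s['gripper_width'],R_tool(s))
crop('s6',300,100,460,240,5,'s6c')
p=np.load('rack.npy'); print(rack2w(p,[[0,-.21,0],[0,-.225,0]]))
E
```

```text
[ 0.443  -0.3795  0.2091] 5.9 [-0.8643  0.4557 -1.9348] [0.0615 0.0458 0.0217] 0.23713208453084683 [[-0.002  -0.2008 -0.9796]
 [ 0.0022 -0.9796  0.2008]
 [-1.     -0.0018  0.0024]]
[[ 0.4739 -0.2294  0.    ]
 [ 0.4729 -0.2443  0.    ]]
```

View pics/w6.png

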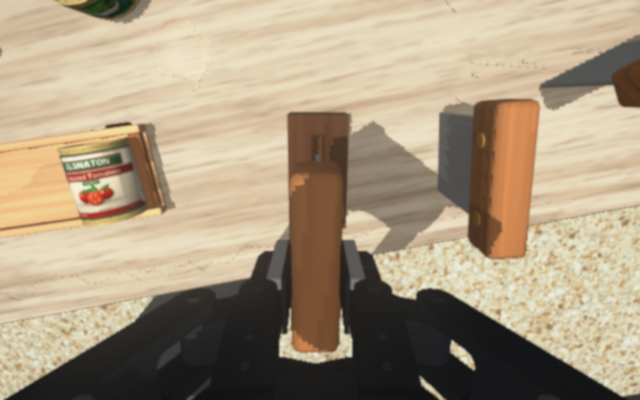

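View pics/s6c.png

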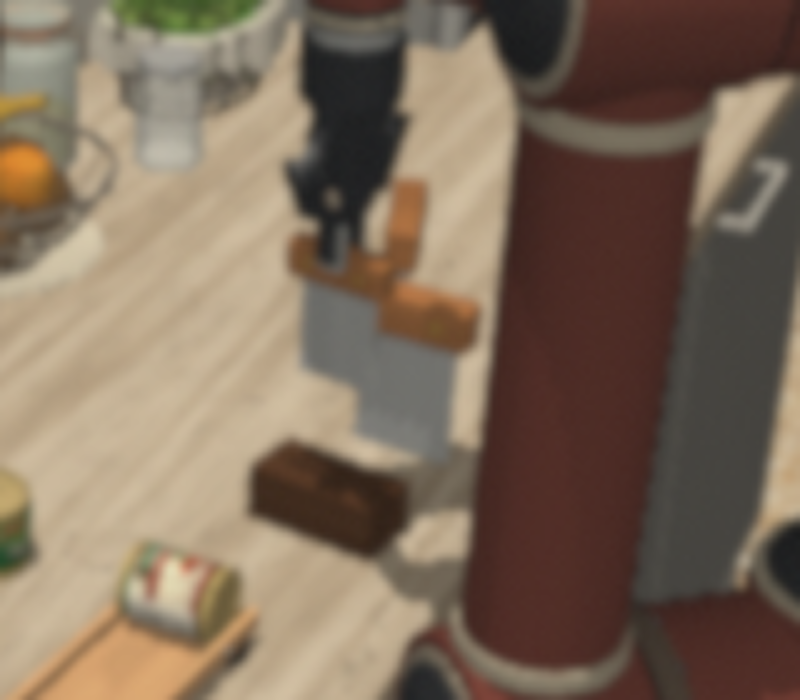

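Emit:
carry_out(moves=[0,0,-2,0,-0.02,0,0,-4.5,0,-0.05,0,0,-7.5,0,-0.08,0,0,-10.5,0,-0.11,0,0,-12.8,-0.1,-0.135,0,0,-13.9,-0.1,-0.135,0,1.5,-13.9,-0.1,-0.135,0,4,-13.9,-0.1,-0.135,0,6.5,-13.9,-0.1,-0.135,0,8.5,-13.9,-0.1,-0.135,0,9.7,-13.9,-0.1,-0.135,0,9.7,-13.9,-0.1,-0.135])

```text
time: 6.9
tool_pos: [0.47, -0.2429, 0.1094]
tool_rot: [0.026, -0.704, 0.022, 0.709]
contact_force: [-0.6, 0.2, -1.2]
gripper_width: 0.232
```

```bash
python3 - <<'E'
from h import *
snap('wrist','w7'); snap('scene','s7')
s=status.state();print(s['tool_pos'],s['time'],s['contact_force'],s['ft_torque'],s['gripper_width'],R_tool(s))
crop('s7',270,140,420,260,5,'s7c')
p=np.load('rack.npy'); print(w2rack(p,s['tool_pos']))
E
```

```text
[ 0.4724 -0.2444  0.1138] 7.0 [ 0.1967  0.0076 -1.4932] [ 0.0315 -0.0088  0.0193] 0.23828274320484127 [[-0.0008 -0.0677 -0.9977]
 [ 0.0005 -0.9977  0.0677]
 [-1.     -0.0004  0.0009]]
[[-0.0005 -0.2252  0.1138]]
```

View pics/w7.png

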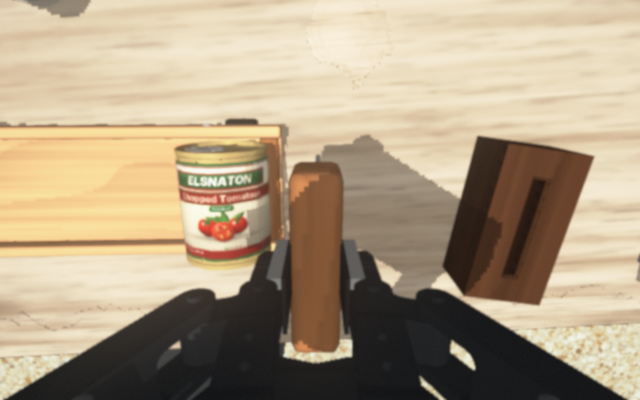

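View pics/s7c.png

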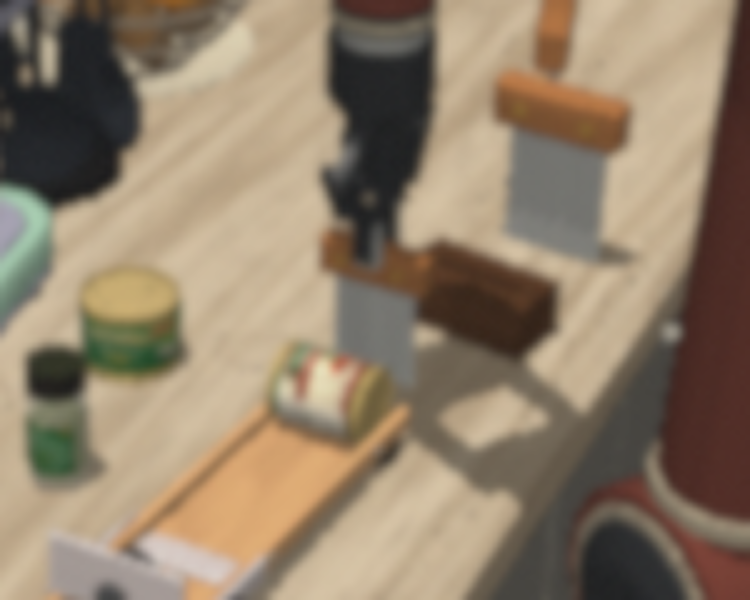

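Emit:
carry_out(moves=[0,0,-0.6,0,0,0,-0.05,-1.2,0,0,0,-0.08,-1.8,0,0,0,-0.1,-2.3,0,0,0,-0.12,-2.7,0,0,0,-0.13,-3.1,0,0,0,-0.15,-3.5,0,0,0,-0.17,-3.9,0,0,0,-0.19,-4.4,0,0,0,-0.21,-4.9,0,0,0,-0.24,-5.4,0,0,0,-0.26,-5.9,0,0])

```text
time: 8.0
tool_pos: [0.4765, -0.1849, 0.1166]
tool_rot: [0.024, -0.707, 0.024, 0.707]
contact_force: [0.0, -0.8, -1.2]
gripper_width: 0.236
```

```bash
cat > chk.py <<'E'
from h import *
import sys
n=sys.argv[1]
s=status.state(); p=np.load('rack.npy')
print(s['tool_pos'],s['time'],s['contact_force'],s['ft_torque'],s['gripper_width'],'rack',w2rack(p,s['tool_pos']), 'y,z axes',R_tool(s)[:,1:].T)
snap('wrist','w'+n)
if len(sys.argv)>2: snap('scene','s'+n); crop('s'+n,240,160,400,290,5,'s'+n+'c')
E
python3 chk.py 8 s
```

```text
[ 0.4765 -0.1849  0.1166] 8.0 [ 0.029  -0.7682 -1.2345] [-0.0463 -0.0228  0.0064] 0.23550530781894527 rack [[-0.0003 -0.1655  0.1166]] y,z axes [[-0.0672 -0.9977 -0.0001]
 [-0.9977  0.0672  0.0001]]
```

View pics/w8.png

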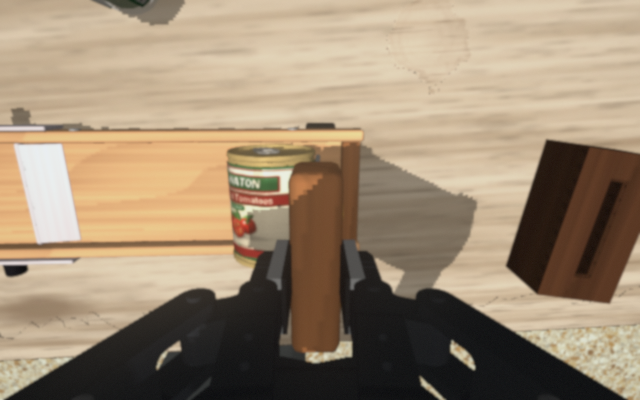

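View pics/s8c.png

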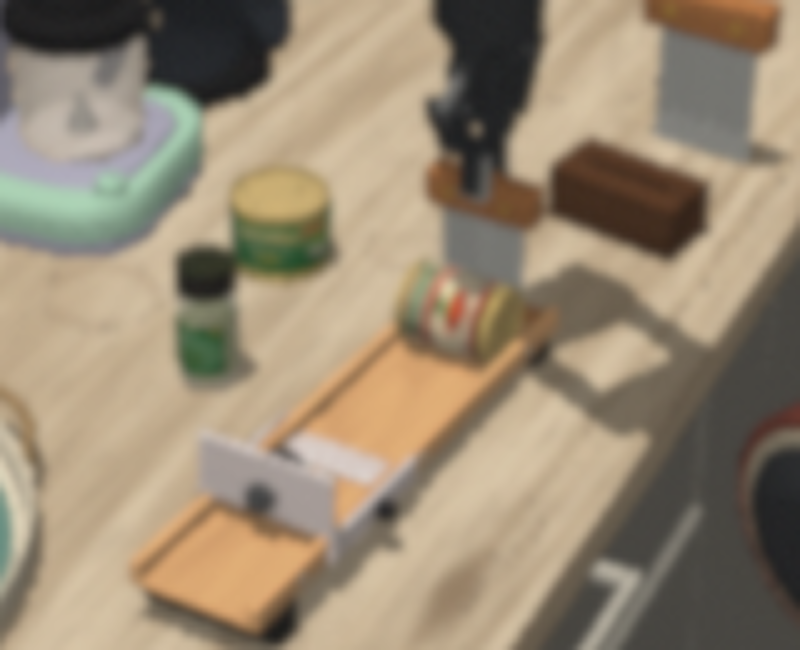

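Emit:
carry_out(moves=[0,-0.02,-0.5,0,0,0,-0.05,-1.1,0,0,0,-0.08,-1.7,0,0,0,-0.1,-2.3,0,0,0,-0.13,-2.9,0,0,0,-0.15,-3.5,0,0,0,-0.18,-4.1,0,0,0,-0.21,-4.7,0,0,0,-0.23,-5.3,0,0,0,-0.26,-5.9,0,0,0,-0.28,-6.5,0,0,0,-0.31,-7.1,0,0])

```text
time: 9.1
tool_pos: [0.4813, -0.1139, 0.1197]
tool_rot: [-0.024, 0.707, -0.024, -0.707]
contact_force: [-0.5, -0.4, -0.9]
gripper_width: 0.24
```

```bash
python3 chk.py 9
```

```text
[ 0.4813 -0.1139  0.1197] 9.1 [-0.4981 -0.4386 -0.8716] [-0.046  -0.0018 -0.041 ] 0.23964806770302455 rack [[-0.0003 -0.0944  0.1197]] y,z axes [[-0.0671 -0.9977 -0.    ]
 [-0.9977  0.0671 -0.    ]]
```

View pics/w9.png

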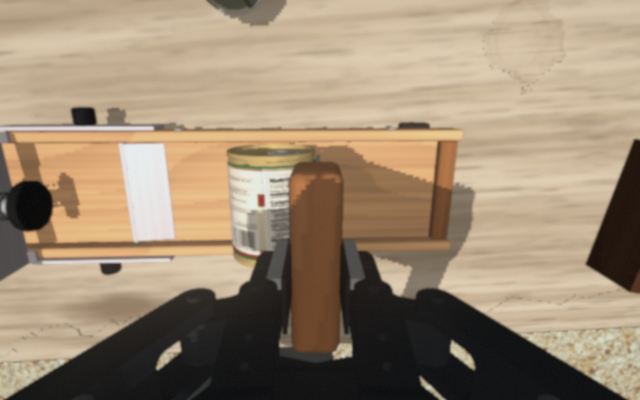

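Emit:
carry_out(moves=[0,-0.02,-0.5,0,0,0,-0.05,-1.1,0,0,0,-0.08,-1.7,0,0,0,-0.1,-2.3,0,0,0,-0.13,-2.9,0,0,0,-0.15,-3.5,0,0,0,-0.18,-4.1,0,0,0,-0.21,-4.7,0,0,0,-0.23,-5.3,0,0,0,-0.26,-5.9,0,0,0,-0.28,-6.4,0,0,0,-0.31,-6.8,0,0])

```text
time: 10.15
tool_pos: [0.4859, -0.0461, 0.1228]
tool_rot: [0.024, -0.707, 0.024, 0.707]
contact_force: [-0.6, 0.1, -0.7]
gripper_width: 0.234
```

```bash
python3 chk.py 10; python3 -c "
from h import *
crop('w10',150,110,350,290,4,'w10c')"
```

```text
[ 0.4859 -0.0461  0.1228] 10.15 [-0.5889  0.129  -0.7274] [ 0.0223  0.0562 -0.0093] 0.23360377995408427 rack [[-0.0003 -0.0263  0.1228]] y,z axes [[-0.0669 -0.9978 -0.0001]
 [-0.9978  0.0669  0.0001]]
```

View pics/w10.png

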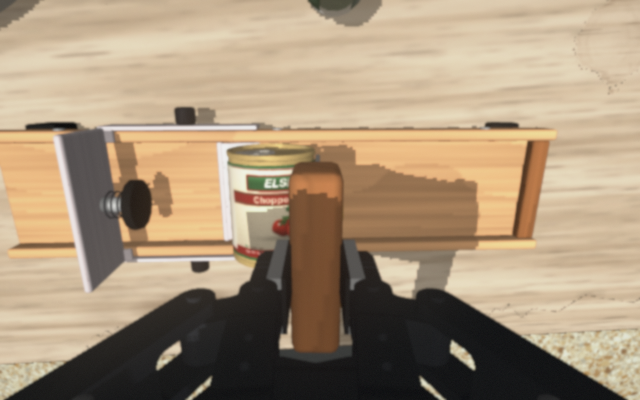

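View pics/w10c.png

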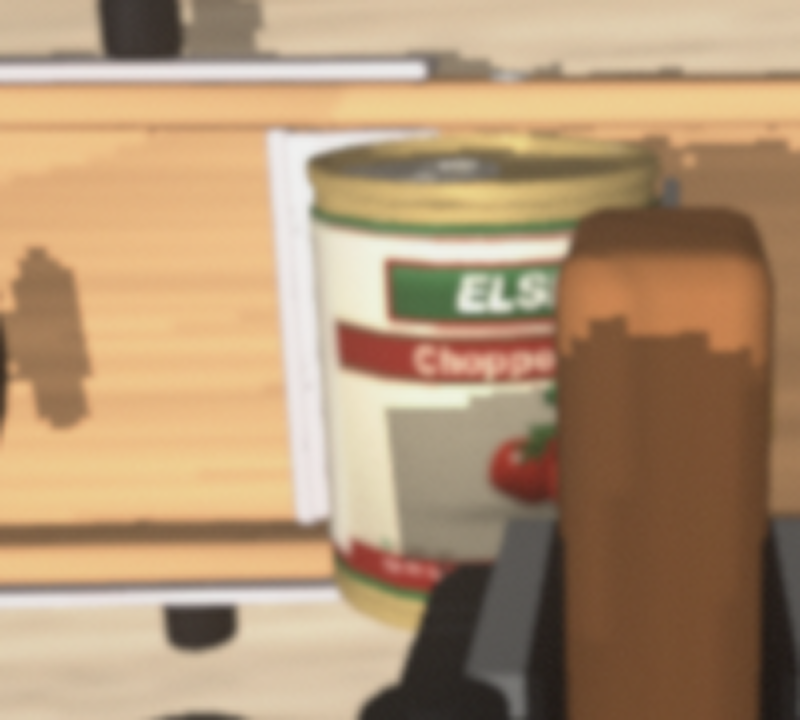

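Emit:
carry_out(moves=[0,-0.02,-0.4,0,0,0,-0.04,-0.8,0,0,0,-0.05,-1.2,0,0,0,-0.07,-1.6,0,0,0,-0.09,-2,0,0,0,-0.11,-2.4,0,0,0,-0.12,-2.8,0,0,0,-0.14,-3.1,0,0,0,-0.15,-3.4,0,0,0,-0.16,-3.7,0,0,0,-0.18,-4.1,0,0,0,-0.2,-4.5,0,0])

```text
time: 11.2
tool_pos: [0.4888, -0.0013, 0.1247]
tool_rot: [0.024, -0.707, 0.024, 0.707]
contact_force: [-0.2, 0.6, -0.3]
gripper_width: 0.238
```

```bash
python3 chk.py 11 s; python3 -c "
from h import *
crop('w11',150,110,350,290,4,'w11c')"
```

```text
[ 0.4888 -0.0013  0.1247] 11.2 [-0.2125  0.5868 -0.3327] [ 0.0275 -0.0334 -0.0111] 0.23798552087287772 rack [[-0.0003  0.0185  0.1247]] y,z axes [[-0.0673 -0.9977 -0.0006]
 [-0.9977  0.0673  0.0002]]
```

View pics/w11.png

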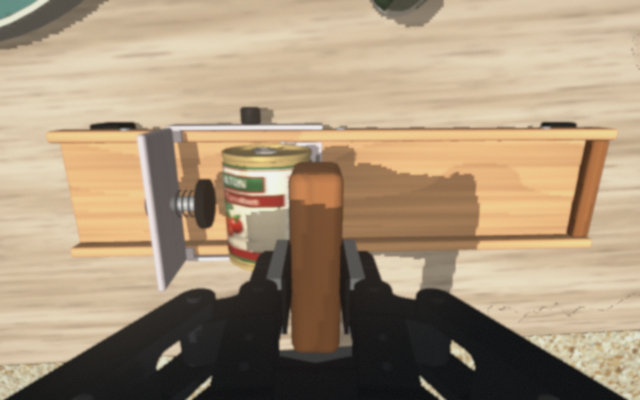

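View pics/s11c.png

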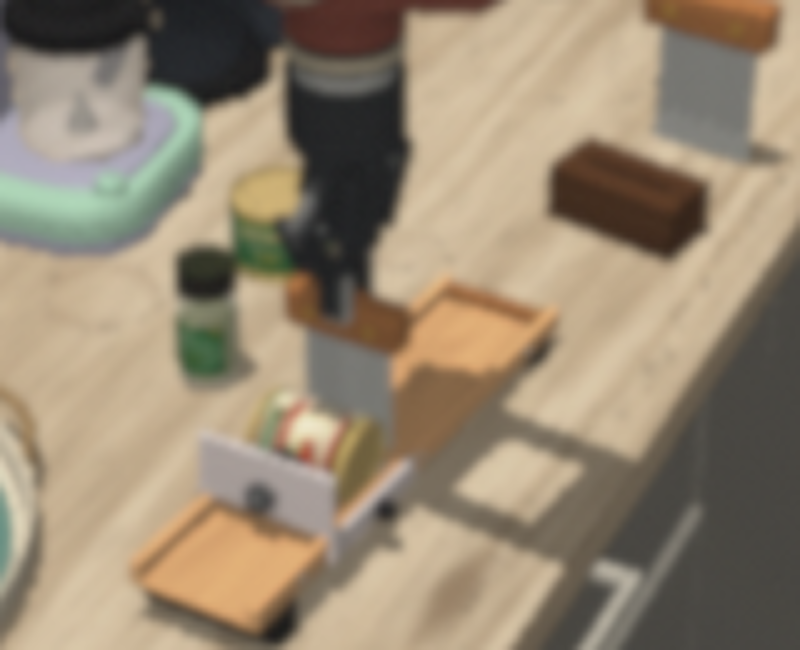

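Emit:
carry_out(moves=[0,-0.01,-0.3,0,0,0,-0.02,-0.6,0,0,0,-0.03,-0.8,0,0,0,-0.04,-1,0,0,0,-0.05,-1.1,0,0,0,-0.06,-1.2,0,0,0,-0.06,-1.3,0,0,0,-0.06,-1.4,0,0,0,-0.06,-1.5,0,0,0,-0.06,-1.5,0,0])

```text
time: 12.13
tool_pos: [0.4899, 0.013, 0.1255]
tool_rot: [-0.023, 0.707, -0.024, -0.707]
contact_force: [-0.3, -1.8, -1.4]
gripper_width: 0.235
```

```bash
python3 chk.py 12; python3 -c "
from h import *
for i in range(4):
    imaging.grab_frame('top'); s=status.state(); print(s['time'],s['contact_force'],s['ft_torque'],w2rack(np.load('rack.npy'),s['tool_pos']))"
```

```text
[0.4899 0.013  0.1255] 12.1333 [-0.3241 -1.8356 -1.3778] [-0.3491 -0.0241  0.0002] 0.23509232215844103 rack [[-0.0002  0.0328  0.1255]] y,z axes [[-0.067  -0.9978  0.0007]
 [-0.9978  0.067  -0.0002]]
12.2333 [ 0.3098 -1.9235 -0.2933] [-0.3483  0.037   0.0041] [[-0.0001  0.0328  0.1255]]
12.2833 [-0.1436 -1.0915 -0.7372] [-0.3167 -0.009  -0.008 ] [[-0.0001  0.0328  0.1255]]
12.3333 [ 0.4744 -1.502  -0.6928] [-0.3166  0.044  -0.0307] [[-0.0001  0.0328  0.1255]]
12.3833 [-0.2326 -1.4486 -0.3401] [-0.3958  0.0142  0.0601] [[-0.0001  0.0328  0.1255]]
```

View pics/w12.png

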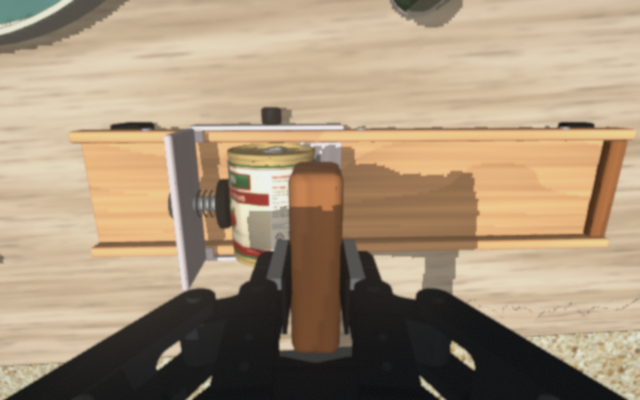

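Emit:
carry_out(moves=[0,0,-0.1,0,0,0,-0.01,-0.2,0,0,0,-0.01,-0.3,0,0,0,-0.02,-0.4,0,0,0,-0.02,-0.5,0,0,0,-0.03,-0.6,0,0,0,-0.03,-0.65,0,0,0,-0.03,-0.65,0,0,0,-0.03,-0.65,0,0,0,-0.03,-0.65,0,0])

```text
time: 13.22
tool_pos: [0.4904, 0.0194, 0.1257]
tool_rot: [-0.024, 0.707, -0.024, -0.707]
contact_force: [0.9, -4.4, -1.4]
gripper_width: 0.235
```

```bash
python3 chk.py 13; python3 -c "
from h import *
for i in range(6):
    imaging.grab_frame('top'); s=status.state(); print(s['time'],s['contact_force'],s['ft_torque'],w2rack(np.load('rack.npy'),s['tool_pos']))"
```

```text
[0.4904 0.0194 0.1257] 13.2167 [ 0.9436 -4.4156 -1.3746] [-1.1623 -0.0023 -0.031 ] 0.2345523258480871 rack [[-0.0002  0.0393  0.1257]] y,z axes [[-0.0671 -0.9977  0.0005]
 [-0.9977  0.0671 -0.0001]]
13.3167 [ 0.2495 -4.3998 -0.4358] [-1.2182  0.0344 -0.0053] [[-0.0002  0.0394  0.1257]]
13.3667 [ 0.2669 -3.8766 -0.8929] [-1.2245  0.054  -0.0064] [[-0.0002  0.0394  0.1257]]
13.4167 [-0.2494 -5.216  -0.1752] [-1.1761  0.0265 -0.0213] [[-0.0002  0.0394  0.1257]]
13.4667 [-0.2904 -5.1757 -0.2568] [-1.2467  0.085  -0.0069] [[-0.0002  0.0394  0.1258]]
13.5167 [-0.1421 -4.4869 -0.339 ] [-1.1769 -0.0152  0.0376] [[-0.0002  0.0395  0.1258]]
13.5667 [-0.1654 -4.9289 -1.2648] [-1.2032  0.0305 -0.0104] [[-0.0002  0.0395  0.1258]]
```

View pics/w13.png

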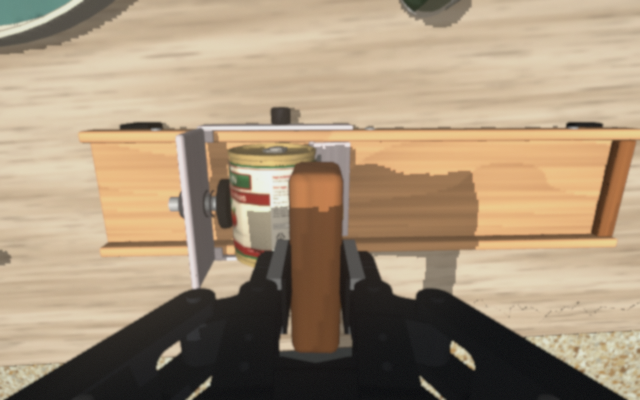

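Emit:
carry_out(moves=[0,0,0,0,0,0,0,0,0,0,0,0,0,0,0,0,0,0,0,0,0,0,0,0,0,0,0,0,0,0,0,0,0,0,0,0,0,0,0,0,0,0,0,0,0,0,0,0,0,0])

```text
time: 14.4
tool_pos: [0.4903, 0.0196, 0.1257]
tool_rot: [-0.024, 0.707, -0.024, -0.707]
contact_force: [-0.7, -5.2, 0.3]
gripper_width: 0.239
```

Emit:
carry_out(moves=[0,0,0.1,0,0,0,0,0.2,0,0,0,0,0.3,0,0,0,0,0.4,0,0,0,0,0.5,0,0,0,0,0.6,0,0,0,0,0.7,0,0,0,0,0.8,0,0,0,0,0.9,0,0,0,0,1,0,0,0,0,1.1,0,0,0,0,1.2,0,0])

```text
time: 15.4
tool_pos: [0.4895, 0.0077, 0.1257]
tool_rot: [0.024, -0.707, 0.024, 0.707]
contact_force: [0.2, 0.1, -2.4]
gripper_width: 0.24
```

Emit:
carry_out(moves=[0,0,0.15,0,0,0,0,0.3,0,0,0,0,0.45,0,0,0,0,0.6,0,0,0,0,0.75,0,0,0,0,0.9,0,0,0,0,1.1,0,0,0,0,1.3,0,0,0,0,1.6,0,0,0,0,2,0,0])

```text
time: 16.23
tool_pos: [0.4882, -0.0125, 0.1257]
tool_rot: [-0.024, 0.707, -0.024, -0.707]
contact_force: [0.3, -1.1, -1.3]
gripper_width: 0.236
```

```bash
python3 chk.py 14 s
```

```text
[ 0.4882 -0.0125  0.1257] 16.2333 [ 0.2638 -1.0809 -1.3305] [-0.013   0.0221  0.0177] 0.23581186974916973 rack [[-0.0002  0.0073  0.1257]] y,z axes [[-0.0669 -0.9978 -0.    ]
 [-0.9978  0.0669 -0.    ]]
```

View pics/w14.png

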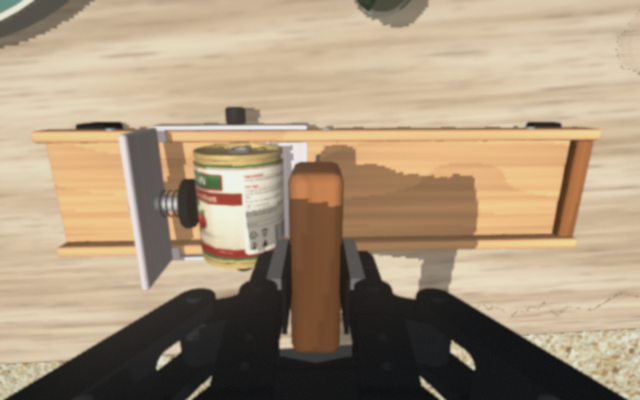

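View pics/s14c.png

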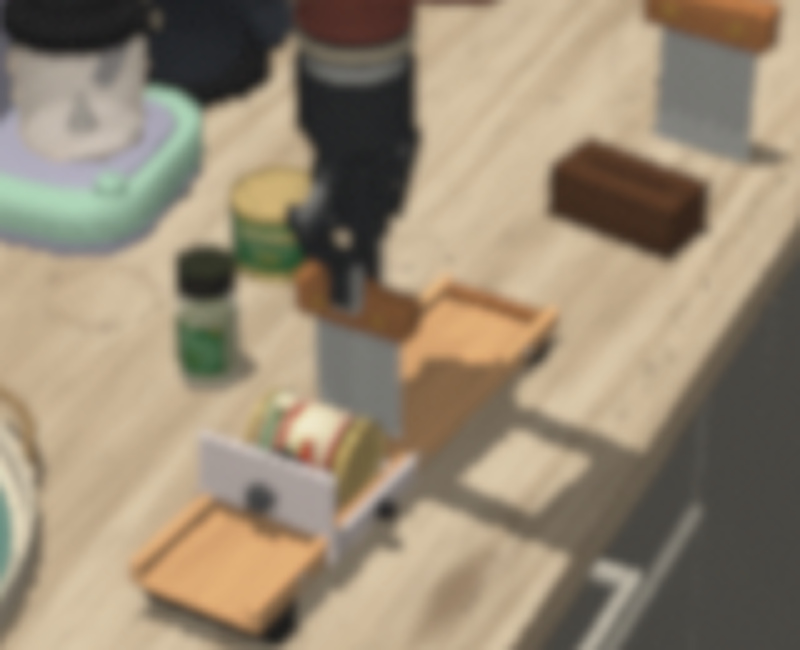

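Emit:
carry_out(moves=[0,0,1,0,0,0,-1.5,2,0,0,0,-4,3,0,0,0,-6.5,4.5,0.2,0,0,-8.5,7,0.4,0.02,0,-8.7,10,0.6,0.04,0,-8.7,13,0.8,0.06,0,-8.7,16,1,0.08,0,-8.7,19,1.2,0.1,0,-8.7,22,1.4,0.11,0,-8.7,25,1.5,0.12,0,-8.7,28,1.6,0.134])

```text
time: 17.33
tool_pos: [0.4526, -0.2926, 0.2127]
tool_rot: [-0.071, 0.704, -0.071, -0.703]
contact_force: [0.5, 0.2, -1.6]
gripper_width: 0.235
```

```bash
python3 - <<'E'
from h import *
s=status.state();R=R_tool(s);print(s['tool_pos'],R)
d=np.array([.4441,-.3808,.212])-s['tool_pos'];print(R.T@d*100)
E
```

```text
[ 0.4526 -0.2926  0.2127] [[ 0.0001 -0.2008 -0.9796]
 [-0.0002 -0.9796  0.2008]
 [-1.      0.0002 -0.0002]]
[ 0.0757  8.8114 -0.9359]
```

Emit:
carry_out(moves=[0,0,2.5,-0.2,0,0,0,5,-0.5,0,0,0,7.2,-0.7,0,0,0,8.5,-0.9,0,0,0,9,-0.9,0,0,0,9,-0.9,0,0,0,9,-0.9,0,0,0,9,-0.9,0])

```text
time: 18.0
tool_pos: [0.4444, -0.3795, 0.2126]
tool_rot: [0.071, -0.704, 0.07, 0.704]
contact_force: [-0.1, 0.7, -1.5]
gripper_width: 0.239
```

```bash
python3 chk.py 15 s; python3 - <<'E'
from h import *
crop('s15',300,100,460,240,5,'s15c'); crop('w15',240,90,400,290,3,'w15c')
s=status.state();R=R_tool(s);print(s['tool_pos'],R)
d=np.array([.4441,-.3808,.212])-s['tool_pos'];print(R.T@d*100)
E
```

```text
[ 0.4444 -0.3795  0.2126] 18.0 [-0.0612  0.746  -1.4534] [ 0.0013 -0.0105  0.0166] 0.23902275458333677 rack [[-0.0193 -0.3618  0.2126]] y,z axes [[-0.1988 -0.98   -0.0006]
 [-0.98    0.1988  0.0002]]
[ 0.4445 -0.3795  0.2128] [[ 0.0001 -0.1985 -0.9801]
 [ 0.0001 -0.9801  0.1985]
 [-1.     -0.0002 -0.0001]]
[0.0799 0.1319 0.017 ]
```

View pics/w15.png

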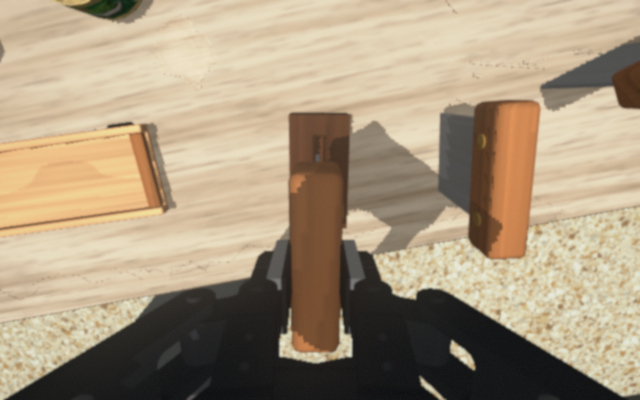

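View pics/s15c.png

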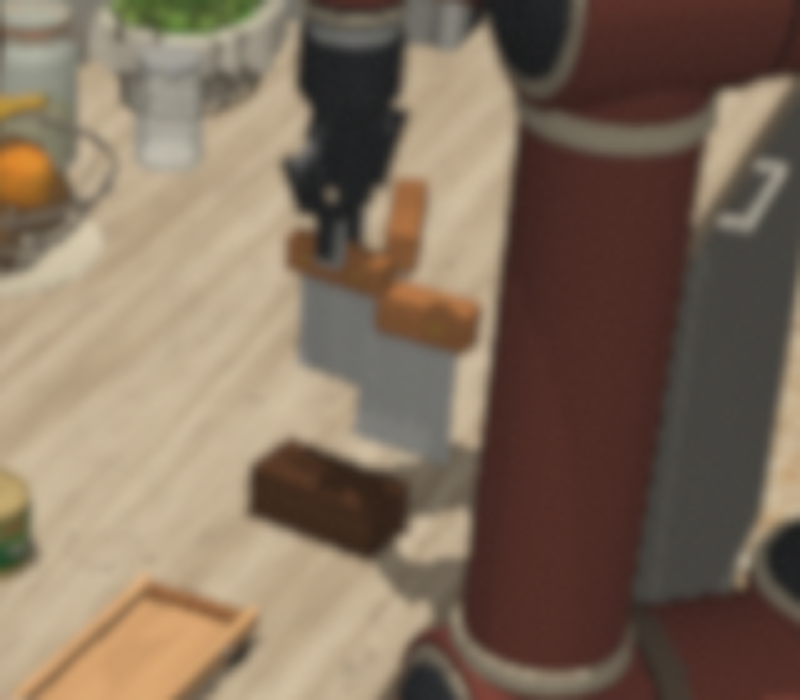

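Emit:
carry_out(moves=[0,1,0.13,0,0.003,0,2.5,0.13,0,0.003,0,4,0.13,0,0.003,0,5.5,0.13,0,0.003,0,6.5,0.13,0,0.003,0,7.3,0.13,0,0.003,0,7.3,0.13,0,0.003,0,7.3,0.13,0,0.003,0,7.3,0.13,0,0.003])

```text
time: 18.85
tool_pos: [0.4444, -0.3823, 0.1407]
tool_rot: [-0.072, 0.704, -0.072, -0.703]
contact_force: [-0.1, -0.1, -0.9]
gripper_width: 0.237
```

```bash
python3 chk.py 16 s; python3 - <<'E'
from h import *
crop('s16',300,120,440,240,5,'s16c'); crop('w16',260,90,380,290,3,'w16c')
s=status.state();R=R_tool(s);print(s['tool_pos'],R)
d=np.array([.4441,-.3808,.0918])-s['tool_pos'];print(R.T@d*100)
E
```

```text
[ 0.4444 -0.3823  0.1407] 18.85 [-0.0972 -0.1091 -0.8529] [0.0062 0.0226 0.0258] 0.23681417744984087 rack [[-0.0192 -0.3645  0.1407]] y,z axes [[-0.2027 -0.9792  0.001 ]
 [-0.9792  0.2027 -0.0013]]
[ 0.4446 -0.3825  0.141 ] [[ 0.0015 -0.2028 -0.9792]
 [-0.0016 -0.9792  0.2028]
 [-1.      0.0013 -0.0018]]
[ 4.9218 -0.159   0.0864]
```

View pics/w16c.png

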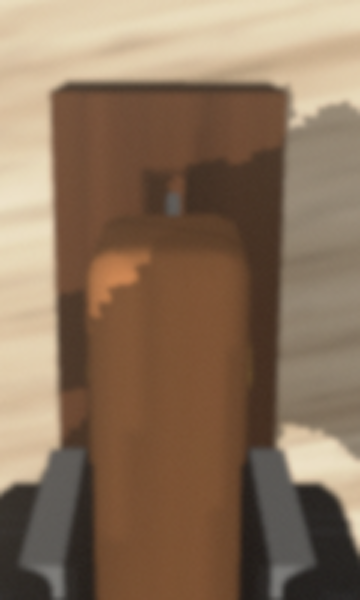

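View pics/s16c.png

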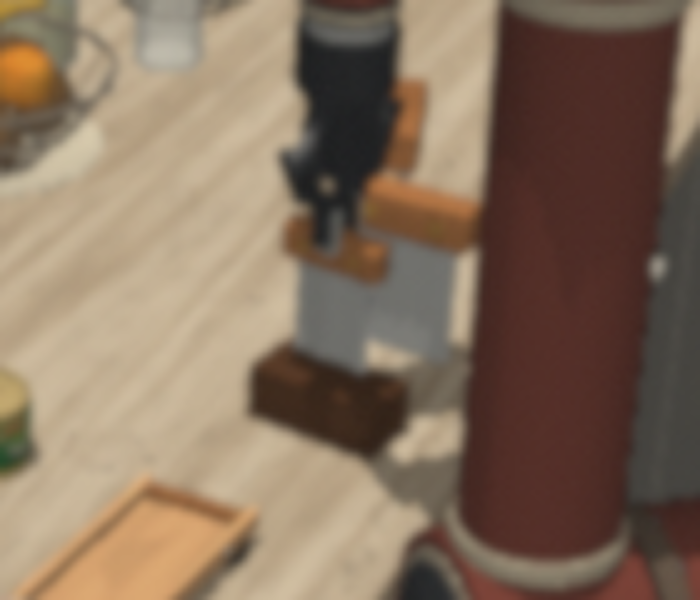

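Emit:
carry_out(moves=[0,0,-0.15,0.05,0,0,0,-0.15,0.05,0,0,0.5,-0.15,0.05,0,0,1,-0.15,0.05,0,0,1.5,-0.15,0.05,0,0,2,-0.15,0.05,0,0,2.5,-0.15,0.05,0,0,3,-0.15,0.05,0,0,3.5,-0.15,0.05,0,0,4,-0.15,0.05,0,0,4.3,-0.15,0.05,0,0,4.3,-0.15,0.05,0])

```text
time: 19.95
tool_pos: [0.4433, -0.3798, 0.0955]
tool_rot: [0.073, -0.703, 0.072, 0.704]
contact_force: [0.3, -0.4, -2.0]
gripper_width: 0.236
```

```bash
python3 chk.py 17 s; python3 - <<'E'
from h import *
crop('s17',300,120,440,240,5,'s17c')
s=status.state();R=R_tool(s)
d=np.array([.4441,-.3808,.0918])-s['tool_pos'];print(R.T@d*100)
E
```

```text
[ 0.4433 -0.3798  0.0955] 19.95 [ 0.2612 -0.3899 -1.9556] [-0.0023  0.0414 -0.0319] 0.235569278091049 rack [[-0.0204 -0.3621  0.0955]] y,z axes [[-0.2028 -0.9792 -0.0011]
 [-0.9792  0.2028  0.0015]]
[ 0.4802  0.0452 -0.0425]
```

View pics/w17.png

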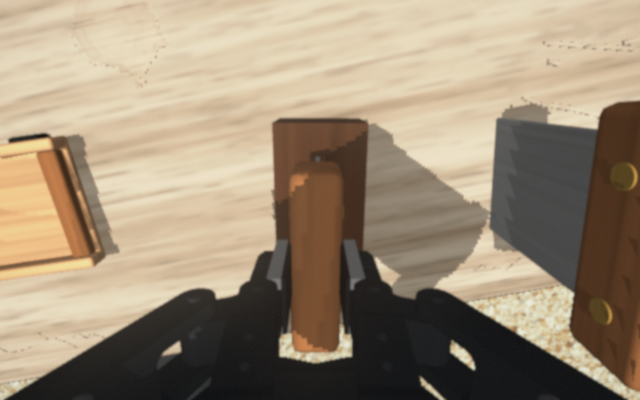

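View pics/s17c.png

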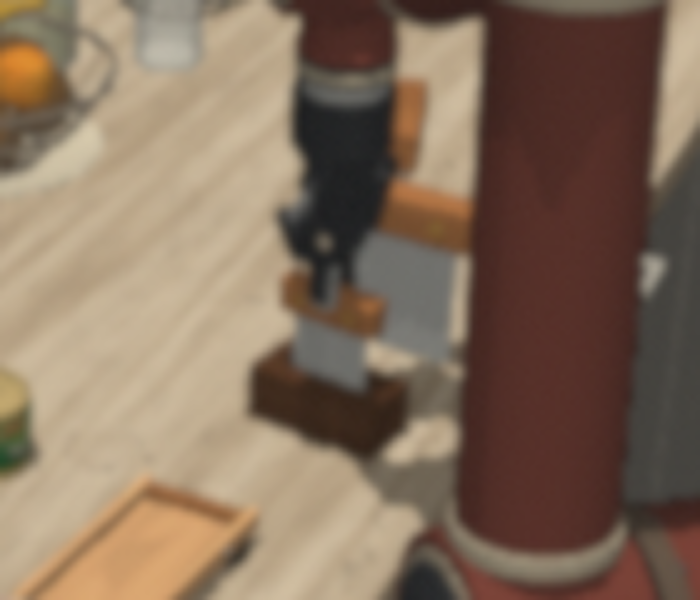

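Blade is in the slot, with about 4 mm left to go down to the floor. I will lower it gently and then open.

Emit:
carry_out(moves=[0,0.1,0,0,0,0,0.2,0,0,0,0,0.3,0,0,0,0,0.4,0,0,0,0,0.4,0,0,0,0,0.4,0,0,0])

```text
time: 20.55
tool_pos: [0.4438, -0.3802, 0.0926]
tool_rot: [0.072, -0.703, 0.072, 0.703]
contact_force: [-0.0, -0.2, -1.3]
gripper_width: 0.24
```

```bash
python3 chk.py 18
```

```text
[ 0.4438 -0.3802  0.0926] 20.55 [-0.0198 -0.2108 -1.3409] [ 0.0048 -0.0173 -0.0208] 0.2395406623832754 rack [[-0.02   -0.3626  0.0926]] y,z axes [[-0.2028 -0.9792 -0.0001]
 [-0.9792  0.2028  0.0001]]
```

Emit:
carry_out(moves=[0,0.1,0,0,0,0,0.1,0,0,0,0,0.1,0,0,0,0.35,0.1,0,0,0,0.5,0.1,0,0,0,0.7,0.1,0,0,0,1,0.1,0,0,0,1,0.1,0,0,0,1,0.1,0,0,0,1,0.1,0,0,0,1,0.1,0,0,0,1,0.1,0,0,0])

```text
time: 21.6
tool_pos: [0.4438, -0.3803, 0.0917]
tool_rot: [0.072, -0.703, 0.072, 0.703]
contact_force: [-0.6, 0.2, -0.9]
gripper_width: 0.999
```

```bash
python3 chk.py 19
```

```text
[ 0.4438 -0.3803  0.0917] 21.6 [-0.6337  0.1797 -0.9024] [-0.0113  0.071   0.0392] 0.9990613949695417 rack [[-0.0199 -0.3626  0.0917]] y,z axes [[-0.2028 -0.9792  0.    ]
 [-0.9792  0.2028  0.    ]]
```

View pics/w19.png

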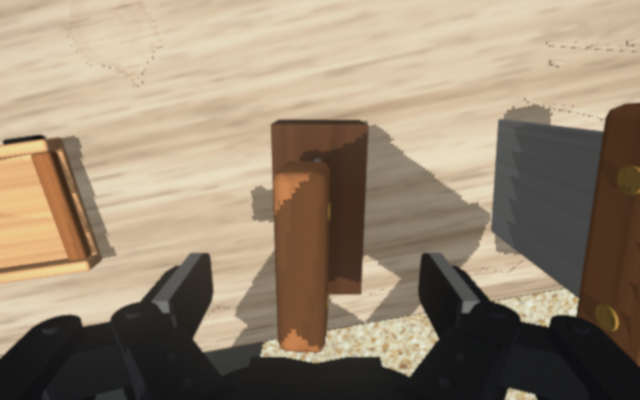

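Emit:
carry_out(moves=[1,-1,0,0,0,1,-2.5,0,0,0,1,-5,0,0,0,1,-8,0,0,0,1,-11,0,0,0,1,-14,0,1,0,1,-16,0,3,0,1,-16,0,4.5,0,1,-16,0,4.5,0,1,-16,0,4.5,0])

```text
time: 22.48
tool_pos: [0.3997, -0.3712, 0.2525]
tool_rot: [-0.072, 0.704, -0.073, -0.703]
contact_force: [0.5, 0.6, 0.3]
gripper_width: 1.0
```

```bash
python3 chk.py 20 s; python3 -c "
from h import *
crop('s20',230,130,430,290,4,'s20c'); crop('w20',260,40,360,190,4,'w20c')"
```

```text
[ 0.3997 -0.3712  0.2525] 22.4833 [0.4849 0.6251 0.3314] [-0.0122  0.0119 -0.0218] 0.9999559669506225 rack [[-0.0646 -0.3565  0.2525]] y,z axes [[-0.2035 -0.9791  0.0007]
 [-0.9791  0.2035 -0.0014]]
```

View pics/w20c.png

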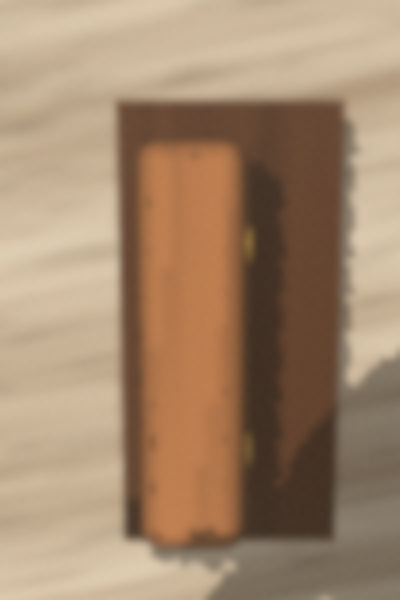

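View pics/s20c.png

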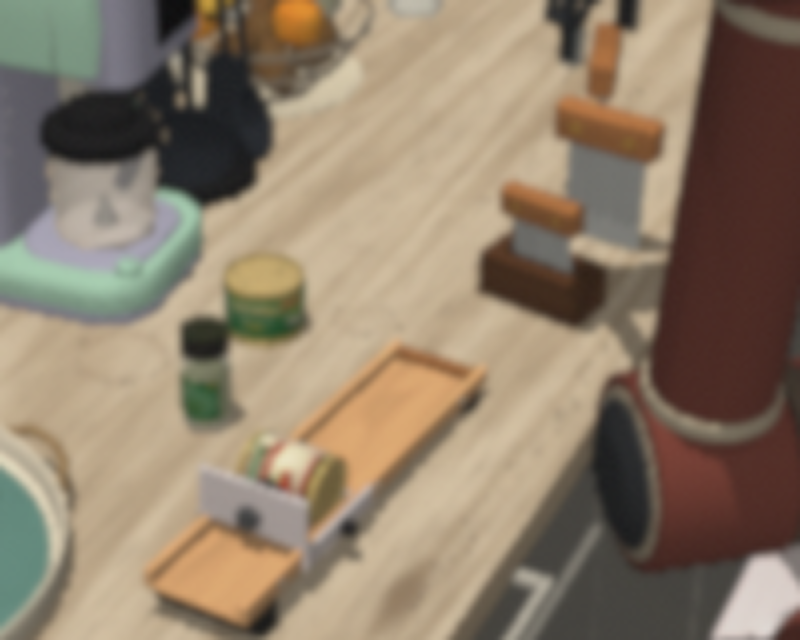

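```bash
python3 - <<'E'
from h import *
from scipy.optimize import least_squares
c=cam('w20'); a=lambda q:np.array([q[0]/4+260,q[1]/4+40])
H=np.array([a(q) for q in [(137,142),(245,142),(242,540),(142,540)]])
B=np.array([a(q) for q in [(118,102),(345,102),(332,538),(125,538)]])
def f(p,hx,hy,z,px):
    M=np.array([[hx,hy,z],[hx,-hy,z],[-hx,-hy,z],[-hx,hy,z]]); return (proj(c,rack2w(p,M))-px).ravel()
for z in (.117,.125):
  r=least_squares(lambda p:f(p,.042,.011,z,H),[.443,-.38,-.2]);print('handle',z,r.x,abs(r.fun).max())
r=least_squares(lambda p:f(p,.055,.028,.045,B),[.443,-.38,-.2]);print('block',r.x)
# tin from w14: silhouette columns at lane
c=cam('w14');p=np.load('rack.npy')
for y in (.052,.0557,.06):
    print(y,proj(c,rack2w(p,[[.036,y-.0285,.055],[.036,y+.0285,.055],[0,.0397,.0307]])).ravel())
E
```

```text
handle 0.117 [ 0.4453 -0.3738 -0.2083] 2.3781057285924305
handle 0.125 [ 0.4457 -0.3741 -0.2085] 3.958235239283397
block [ 0.4427 -0.3819 -0.2092]
0.052 [291.5947 150.0109 204.065  150.0328 272.9318 193.2854]
0.0557 [285.9128 150.0123 198.3834 150.0343 272.9318 193.2854]
0.06 [279.3096 150.014  191.7804 150.0359 272.9318 193.2854]
```

```bash
python3 -c "
from plant import workorder,status
print(workorder.job_done(), status.state()['time'])"
```

```text
the job is handed in; nothing more can be done
the job is handed in; nothing more can be done
```

The tin is in the pocket behind the sill, the scraper is back in its block, and the job was handed in at about 22.5 s of the 64 s allowed. I used the smallest scraper, the one in the dark block, and rolled the tin up the lane and over the sill with its blade.

- **Press on the buffer:** the wrist force read about 4.4–5.2 N for roughly 1.5 s. That is about half of the spring's travel. I then backed the blade off at about 1 cm/s.
- **Tin:** the last pictures show it resting in the pocket and looking square. Its axis is about 58 mm uphill of the rack's middle, and the crest is at about 40 mm. I did not measure its centring or squareness separately; the rails leave it about 2.5 mm of play each way.
- **Scraper:** it stands blade down in the slot and clear of the gripper. It leans slightly in the loose slot, with the handle about 8.5 mm off centre (limit 20 mm) and an estimated tilt of about 0.1 rad (limit 0.3 rad). Its handle height agrees with the blade standing on the slot floor.
- **Bystanders:** the corn tin and spice jar look unmoved in the last picture. I did not check the cup and salt shaker again, but the arm never worked near them.

One disagreement came up: the visible upper edge of the sill sat about 4 mm past the crest position implied by the buffer. I took that strip to be the rounded back of the crest, and the buffer force then matched to within about 0.5 mm.

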